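# Put the hair pins away and snap the pot shut

### The arm

A 7-joint arm with a two-finger parallel gripper is mounted at the origin on the work surface. World frame = base frame: x ahead of the robot, y to its left, z up, the work surface at z = 0. Lengths are in m, angles in rad, forces in N, time in s.
With the tool pointing down it reaches from about 0.35 to 0.9 m from the base axis. Payload 8.1 kg.
Tool frame: the origin (TCP) lies midway between the tips of the shut fingers; the grasp point (between the pads) lies arm.tcp_to_grasp behind it (arm.tcp_to_grasp is the distance from the TCP to the grasp point, in m); z points along the fingers, y is the line along which they close (so a half turn about z gives the same grasp; the last joint's range is limited). The gripper opens to 92 mm and grips with 3 to 60 N. Pads are 19 mm wide; open, the fingers measure 130 mm over their backs; the gripper's body (75 mm by 190 mm) begins 47 mm behind the grasp point.
Start: joints at [-1.219, 0.434, 0.025, 1.573, -0.012, 1.134, -0.075], TCP at [0.275, 0.561, 0.227] pointing down, gripper open.
Joint ranges: [-2.62, 2.62], [-0.44, 2.09], [-1.27, 1.32], [0.08, 2.57], [-1.32, 4.46], [0.12, 2], [-2.74, 2.74]. Speed limits (rad/s): [2.22, 2.22, 3.01, 3.01, 3.14, 3.14, 3.14].

### API

Orientations are given as a rotation vector (axis times angle).
In Python, from cell import observe, get_image, arm gives the robot as it stands. The module is installed in compiled form; this text tells all that it offers.
- The arm moves only by the tool drive_tool, never from a script. Its argument "steps" is a list of rows, each a list of 5 numbers: the closure, from 0 (fully open) to 1 (shut), then the shift along the world's x, y, z in mm, then the turn about the world's z in rad. In form: [[hand, x, y, z, roll], ...]. A call has 1 to 20 rows; each row shifts and turns the commanded pose from where the row before left it; what a row does not reach is not made up. A row lasts 1/12 s, in which the tool goes at most 41.7 mm and 7.16 degrees, less where a joint would pass 70% of its speed; a pose out of reach is approached as far as the arm can. A call with a gripper value outside its range is refused whole. The fingers move at their own pace and stop on an object; "grip_force" is the grip in N (left out, the last holds). Time passes only in rows, so rows that do not move let the fingers close. It gives the time, the measured TCP pose, the force, the opening and the grip force at its end, in the units of the state.
- observe(): the state, without advancing time (a new reading comes with each control period).
- get_image(name): name is "side" or "top" or "wrist"; returns a dict with "image" (420x560x3 uint8, red, green, blue), "vfov" (degrees; the focal length in pixels is half the picture's height over the tangent of half this angle, whatever the lens; pixels are square), "cx", "cy" (the principal point, pixels), "xyz" and "attitude" of the camera in the world. Camera axes: x right, y down, z forward; pixel columns grow to the right and rows downward; lengths in m; the calibration is good to about 2 mm. A picture is of the moment at which its call begins. There is no depth.
- arm.sign_off(): hands the job in; it is judged then, once.
The state is a dict: "clock": time; "joints": joint angles; "dq": joint speeds; "joint_efforts": joint torques, N m; "position": TCP position; "ee_rot": TCP orientation; "force": force on the tool from outside, world axes, zero at the start; "ft_torque": the same for the moment, N m; "width": opening from 0.0 (shut) to 1.0 (fully open); "gripper_force": force on a finger pad.
Only numpy, scipy, OpenCV 4.12 (cv2) and the standard library are available. Lean on these libraries where they do the work, as an engineer would, in place of code of your own. Each camera call takes 0.05 s, during which the arm holds its last target. There are 200 camera calls.

### The job

Drop both aluminium hair pins into the open white pot on the bamboo tray, then fit the pot's loose knobbed lid on its neck and press it down until it clicks and sits fully home on the shoulder. Keep pressing the lid firmly down after the click and finish like that, with the gripper still pressing: do not let go or back off. Leave the glass cloche, the lip balm and the perfume bottle where they stand.

Things in the scene. Friction and masses are not known exactly. Their poses are not given: they have to be found in the camera images.
- pot: Open round white plastic pot, upright, fixed to the tray floor. Origin: centre of its underside, 8 mm above the dresser top; z up. Body 77 mm across up to a flat shoulder at 30 mm; then a neck 60 mm across up to the rim at 50 mm, tapering to 55 mm over the last 5 mm. Inside 52 mm across (47 mm at the rim), inner floor at 5 mm
- pot_shoulder (a point): centre of the pot's shoulder ring, 30 mm above the pot's origin, where the lid's lower edge rests when home. Four small spring-loaded beads, 8.5 mm above this point, stick out 3.5 mm from the neck and give way inwards when the lid is pressed over them
- pot_mouth (a point): centre of the pot's mouth, level with its rim, 50 mm above the pot's origin
- lid: Loose round white plastic snap lid, 40 to 85 g, lying open side down on the tray. Origin: centre of its lower edge; z up. Cap 77 mm across, 25 mm tall, hollow 21 mm deep, an inner lip 4 mm high at its foot leaves an opening 63 mm across. On top in the middle a cylindrical knob 22 mm across, 22 mm tall (25 to 47 mm above the origin). Its yaw does not matter
- lid_knob (a point): centre of the knob's top, 47 mm above the lid's origin. The lid slides freely down the neck to about 12 mm above the shoulder, then the beads resist, with a peak of about 10 N (7 to 14 N) some 9 mm above it; the force then drops, from about 5 mm the beads even pull the lid down (up to 10 N) and it snaps home; there it is rigid on the shoulder and the force rises again
- pin_a: Loose U-shaped aluminium hair pin lying flat on the tray, 40 mm long (x, the two legs run along x, the bend at +x), 17 mm wide (y), 7 mm thick. Origin: middle of the underside. 12 g
- pin_b: The second hair pin, the same as pin_a
- cloche: Bystander: small glass cloche with a glass knob, 76 mm across, 98 mm tall, loose on the tray. Origin: centre of its underside
- balm: Bystander: red plastic lip balm case standing on the tray, 21 mm across, 67 mm tall, loose. Origin: centre of its underside
- perfume: Bystander: amber glass perfume bottle with a black cap, 36 by 50 mm, 92 mm tall, loose at the far left of the tray. Origin: centre of its underside
- stand: Bystander: fixed three-tier white ceramic jewellery stand, 112 mm across at the foot, 215 mm tall, at the far right of the tray. Origin: centre of its underside
Things that resemble listed ones, but are neither listed nor needed, are in the scene too. What is shaped like the lid but yellow is not meant.

How it is judged:
By the outcome, as a careful person would: the job done as asked, in the order asked, and still so for the second after the job is handed in, while the arm keeps its last pose, push and grip.
It also fails if it takes over 70 s, if anything falls off the work surface, if the arm or the gripper's body presses on something with over 40 N, if the wrist force passes 120 N, or if a joint passes its speed limit or range.

## Working session

There is one attempt and no reset: what is moved stays moved. The work goes in short steps, Python scripts to look and compute and a tool call to move; the robot and the scene stay as the last step left them, time stands still between calls to the robot, and variables do not carry over. Pictures are saved under pics/ and viewed, at most 10 in all, crops included, and the job is handed in when it is done.

Besides the shell and the picture viewer there is one more tool, called after "Emit:" by a JSON object that holds its "name" and its "arguments". drive_tool: Moves the arm, as the interface text tells. Its arguments: {"type":"object","properties":{"steps":{"type":"array"},"grip_force":{"type":"number"}},"required":["steps"]}

```bash
mkdir -p pics; cat > h.py <<'E'
import numpy as np, cv2
from cell import observe, get_image, arm
from scipy.spatial.transform import Rotation as R
def ray(c,u,v):
    f=c["image"].shape[0]/2/np.tan(np.radians(c["vfov"])/2)
    a=np.array(c["attitude"]); M=R.from_rotvec(a).as_matrix() if a.size==3 else a.reshape(3,3)
    return np.array(c["xyz"]), M@np.array([(u-c["cx"])/f,(v-c["cy"])/f,1.])
def onz(c,u,v,z):
    o,d=ray(c,u,v); return o+d*(z-o[2])/d[2]
def proj(c,p):
    f=c["image"].shape[0]/2/np.tan(np.radians(c["vfov"])/2)
    q=R.from_rotvec(c["attitude"]).as_matrix().T@(np.array(p)-c["xyz"]); return q[:2]/q[2]*f+[c["cx"],c["cy"]]
def save(c,n): cv2.imwrite("pics/"+n,cv2.cvtColor(c["image"],cv2.COLOR_RGB2BGR))
E
python3 - <<'E'
from h import *
import pickle
for n in ("top","side","wrist"):
    c=get_image(n); save(c,n+"0.png"); pickle.dump(c,open(n+"0.pkl","wb"))
    print(n,{k:v for k,v in c.items() if k!="image"})
print(observe(), arm.tcp_to_grasp)
E
```

```text
top {'vfov': 55.45692539799501, 'cx': 275.290066379979, 'cy': 211.63287752649504, 'xyz': array([ 0.39943059, -0.08015549,  0.91447483]), 'attitude': array([-2.11728215,  2.09097395, -0.17497472])}
side {'vfov': 48.40111637898373, 'cx': 284.65095686150335, 'cy': 215.0970804193278, 'xyz': array([0.30605794, 0.45326221, 0.65763841]), 'attitude': array([-0.54846822,  2.72854902, -1.073876  ])}
wrist {'vfov': 70.85987919346543, 'cx': 281.9958607417399, 'cy': 208.86167097834166, 'xyz': array([0.20884674, 0.59316413, 0.38342126]), 'attitude': array([2.45603286, 1.53429467, 0.21411784])}
{'clock': 0.15, 'joints': array([-1.2185871 ,  0.43507086,  0.02498276,  1.57389137, -0.01161728,
        1.13398491, -0.07507575]), 'dq': array([ 1.28384097e-04, -1.18105982e-03, -9.43944016e-06, -1.39249727e-03,
        6.68791860e-04, -4.34499128e-04,  8.92613307e-04]), 'joint_efforts': array([ 2.17287045e-03, -6.68264222e+01,  9.86471325e-01, -3.14696038e+01,
       -6.03526435e-02,  3.93931358e-02,  1.38290202e-04]), 'position': array([0.2744281 , 0.56109653, 0.22611914]), 'ee_rot': array([-7.08322671e-01, -3.06051920e+00,  1.87933101e-03]), 'force': array([-0.29562569,  0.0533892 ,  0.56178596]), 'ft_torque': array([-0.00933737, -0.01121466,  0.00674295]), 'gripper_force': 0.0, 'width': 0.9978316763820202} 0.0188
```

View pics/top0.png

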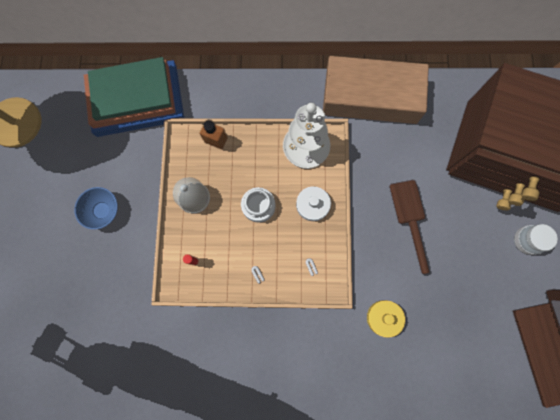

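View pics/side0.png

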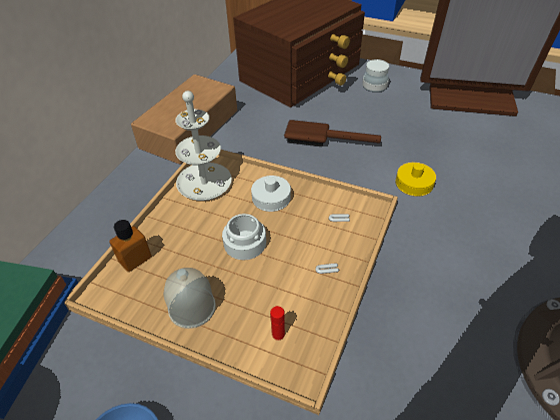

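Top view: the open pot is at (258,204). The white lid with its knob is at (314,204), and the pins are at (257,274) and (311,267). Lid look-alikes are the yellow lid at (387,319) and the white jar at (535,240), both off the tray. I choose the white lid on the tray. In the side view the pot is at (244,235), the lid at (271,192), and the pins at (327,269) and (340,218).

```bash
cat > m.py <<'E'
from h import *
def pins(c,rois,z=0.0145,thr=None):
    out=[]
    for (u0,v0,u1,v1) in rois:
        im=c["image"][v0:v1,u0:u1]; hsv=cv2.cvtColor(im,cv2.COLOR_RGB2HSV)
        m=((hsv[...,1]<70)&(hsv[...,2]>120)).astype(np.uint8)
        n,l,st,_=cv2.connectedComponentsWithStats(m); k=1+np.argmax(st[1:,4])
        v,u=np.nonzero(l==k)
        P=np.array([onz(c,a+u0,b+v0,z)[:2] for a,b in zip(u,v)]).astype(np.float32)
        (cc,wh,an)=cv2.minAreaRect(P*1000); b=cv2.boxPoints((cc,wh,an)); e=[b[1]-b[0],b[2]-b[1]]; e=max(e,key=np.linalg.norm)
        out.append((np.round(cc,1),np.round(wh,1),round(float(np.arctan2(e[1],e[0])),3),len(u)))
    return out
E
python3 - <<'E'
from m import *
import pickle
t=pickle.load(open("top0.pkl","rb")); s=pickle.load(open("side0.pkl","rb"))
print(pins(t,[(240,258,275,292),(297,252,330,282)])); print(pins(s,[(308,255,348,282),(322,205,360,230)]))
print("pot rim", onz(t,258,202,.058), onz(s,244,228,.058)); 
# lid knob top, lid top outline
print("knob", onz(t,314,202,.055), onz(s,271,182,.055))
print("pot body/lid", pins(t,[(235,182,282,228)],.038), pins(t,[(292,182,335,225)],.033))
for n,p in dict(cloche=(192,196),balm=(190,260),stand=(307,147)).items(): print(n,onz(t,*p,.03))
out=cv2.resize(t["image"][170:300,170:350],None,fx=4,fy=4,interpolation=cv2.INTER_CUBIC); cv2.imwrite("pics/crop.png",out[...,::-1])
E
```

```text
[(array([436.3, -12.2]), array([39.8, 17.9]), 0.489, 144), (array([ 455.1, -132.1]), array([40.1, 18.7]), 0.384, 145)]
[(array([435.2, -11.3]), array([39.1, 18.9]), 0.514, 187), (array([ 452.4, -130.9]), array([38.1, 17.9]), 0.39, 153)]
pot rim [ 0.59113572 -0.0139439   0.058     ] [ 0.58538651 -0.00606303  0.058     ]
knob [ 0.59289311 -0.13705781  0.055     ] [ 0.59132244 -0.13226509  0.055     ]
pot body/lid [(array([591.9,  -6.9]), array([71.5, 80.9]), -0.176, 606)] [(array([ 595.8, -136.3]), array([78.6, 76.6]), 0.005, 943)]
cloche [0.61014929 0.14000138 0.03      ]
balm [0.46422142 0.13622995 0.03      ]
stand [ 0.72957735 -0.12291606  0.03      ]
```

View pics/crop.png

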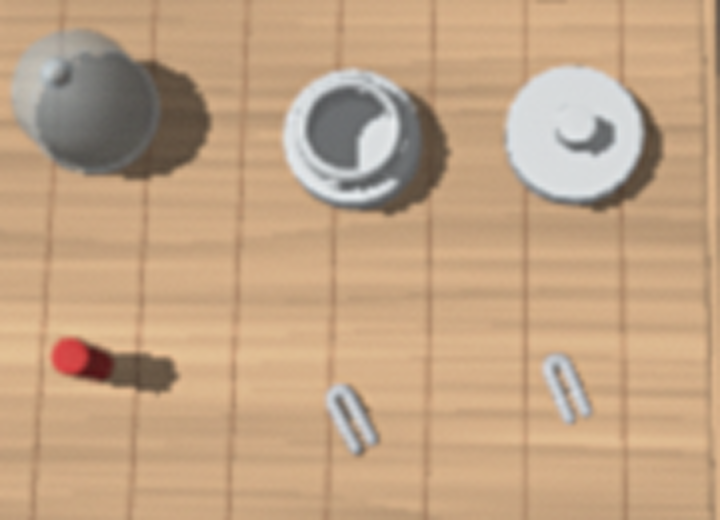

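The crop confirms the white knobbed lid at right and the open pot in the middle, with the two U pins below them. The pins' bends point up and left. Setting out for pin_a.

Emit:
{"name": "drive_tool", "arguments": {"steps": [[0,8.1,-28.6,-3.8,-0.1094],[0,8.1,-28.6,-3.8,-0.1094],[0,8.1,-28.6,-3.8,-0.1094],[0,8.1,-28.6,-3.8,-0.1094],[0,8.1,-28.6,-3.8,-0.1094],[0,8.1,-28.6,-3.8,-0.1094],[0,8.1,-28.6,-3.8,-0.1094],[0,8.1,-28.6,-3.8,-0.1094],[0,8.1,-28.6,-3.8,-0.1094],[0,8.1,-28.6,-3.8,-0.1094],[0,8.1,-28.6,-3.8,-0.1094],[0,8.1,-28.6,-3.8,-0.1094],[0,8.1,-28.6,-3.8,-0.1094],[0,8.1,-28.6,-3.8,-0.1094],[0,8.1,-28.6,-3.8,-0.1094],[0,8.1,-28.6,-3.8,-0.1094],[0,8.1,-28.6,-3.8,-0.1094],[0,8.1,-28.6,-3.8,-0.1094],[0,8.1,-28.6,-3.8,-0.1094],[0,8.1,-28.6,-3.8,-0.1094]], "grip_force": 15}}

```text
clock: 1.82
position: [0.4367, -0.0119, 0.1506]
ee_rot: [-3.046, -0.768, -0.0]
force: [0.9, 0.9, -0.0]
width: 1.001
gripper_force: 0.0
```

```bash
cat > look.py <<'E'
from m import *; import sys,pickle
c=get_image("wrist"); save(c,sys.argv[1]+".png"); pickle.dump(c,open(sys.argv[1]+".pkl","wb"))
s=observe(); M=R.from_rotvec(s["ee_rot"]).as_matrix()
print(np.round(s["position"],4),"yaw closing",round(float(np.arctan2(M[1,1],M[0,1])),3),"z",np.round(M[:,2],3),"F",np.round(s["force"],1),"w",round(s["width"],3),s["gripper_force"],"t",s["clock"],np.round(s["joints"],2))
for n,p in dict(pin_a=(.436,-.012,.0145),pin_b=(.454,-.1315,.0145),pot=(.589,-.009,.058),knob=(.593,-.135,.055)).items(): print(n,np.round(proj(c,p)))
E
python3 look.py w1
```

```text
[ 0.4379 -0.0173  0.1507] yaw closing -1.09 z [ 0.002 -0.002 -1.   ] F [ 0.9 -4.2  0.7] w 0.999 0.0 t 1.8667 [-0.64  0.25  0.68  2.15 -0.21  0.81 -0.92]
pin_a [280. 201.]
pin_b [387. 238.]
pot [372.  41.]
knob [503. 119.]
```

View pics/w1.png

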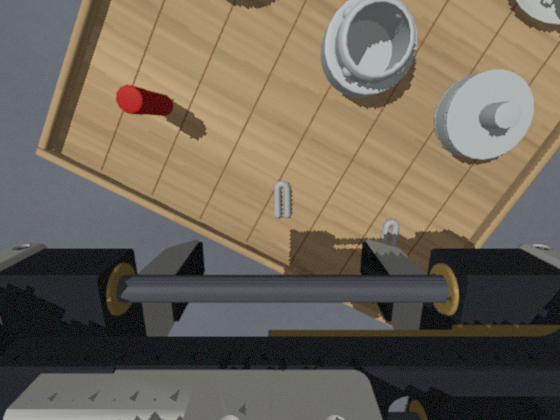

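Wrist view: pin_a is at (283,200), about 3 px from where I predicted. The pot mouth is at (376,40), the lid knob at (500,117), and pin_b is partly hidden at (391,233). I'll re-measure now that the arm is settled.

```bash
python3 look.py w2; python3 - <<'E'
from m import *; import pickle
c=pickle.load(open("w2.pkl","rb"))
print(pins(c,[(262,172,305,228)]))
# dark inner mouth -> rim ellipse: white region of pot
for nm,z in (("rim",.058),):
    print([np.round(onz(c,u,v,z)[:2]*1000) for u,v in ((338,40),(416,40),(376,0),(376,80))])
print("knob",onz(c,500,117,.055))
E
```

```text
[ 0.4372 -0.0149  0.1507] yaw closing -1.082 z [ 0.001 -0.002 -1.   ] F [ 0.4  1.2 -0.3] w 1.003 0.0 t 1.9167 [-0.65  0.25  0.68  2.15 -0.21  0.81 -0.92]
pin_a [275. 200.]
pin_b [383. 236.]
pot [363.  38.]
knob [495. 114.]
[(array([438. , -11.7]), array([39. , 15.4]), 0.482, 450)]
[array([579.,   7.]), array([607., -46.]), array([615.,  -5.]), array([569., -34.])]
knob [ 0.59309474 -0.140026    0.055     ]
```

Emit:
{"name": "drive_tool", "arguments": {"steps": [[0.3,0.3,-0.3,-15,0],[0.3,0,0,-20,0],[0.3,0,0,-20,0],[0.3,0,0,-20,0],[0.3,0,0,-20,0],[0.3,0,0,-15,0],[0.3,0,0,-12,0],[0.3,0,0,-9,0],[0.3,0,0,-6,0],[0.3,0,0,-3,0],[0.3,0,0,0,0],[0.3,0,0,0,0],[1,0,0,0,0],[1,0,0,0,0],[1,0,0,0,0],[1,0,0,0,0],[1,0,0,0,0],[1,0,0,0,0]], "grip_force": 15}}

```text
clock: 3.42
position: [0.4369, -0.0108, 0.0108]
ee_rot: [3.044, 0.775, 0.0]
force: [-0.4, -0.4, -1.0]
width: 0.315
gripper_force: 0.0
```

Emit:
{"name": "drive_tool", "arguments": {"steps": [[1,0,0,0,0],[1,0,0,0,0],[1,0,0,0,0],[1,0,0,0,0],[1,0,0,0,0]]}}

```text
clock: 3.83
position: [0.4369, -0.0108, 0.0107]
ee_rot: [3.044, 0.775, -0.0]
force: [0.3, -0.4, 1.2]
width: 0.178
gripper_force: 15.0
```

Emit:
{"name": "drive_tool", "arguments": {"steps": [[1,0,0,10,0],[1,0,0,20,0],[1,5,0,30,0],[1,10,0,30,0],[1,20,0,20,0],[1,20,0,0,0],[1,15,0,0,0],[1,10,0,0,0],[1,0,0,0,0],[1,0,0,0,0],[1,0,0,0,0],[1,0,0,0,0],[1,0,0,0,0]]}}

```text
clock: 4.92
position: [0.5159, -0.0108, 0.1206]
ee_rot: [-3.044, -0.775, 0.001]
force: [1.0, -0.0, -0.2]
width: 0.176
gripper_force: 15.0
```

```bash
python3 look.py w3; python3 - <<'E'
import cv2; a=cv2.imread("pics/w3.png"); cv2.imwrite("pics/w3c.png",cv2.resize(a,(800,600),interpolation=cv2.INTER_CUBIC))
E
```

```text
[ 0.5162 -0.0108  0.1207] yaw closing -1.072 z [-0.001  0.    -1.   ] F [ 0.2  0.7 -0.6] w 0.176 15.005016174400225 t 4.9667 [-0.55  0.43  0.63  2.   -0.34  0.82 -0.8 ]
pin_a [243. 277.]
pin_b [355. 313.]
pot [326. 138.]
knob [465. 212.]
```

View pics/w3c.png

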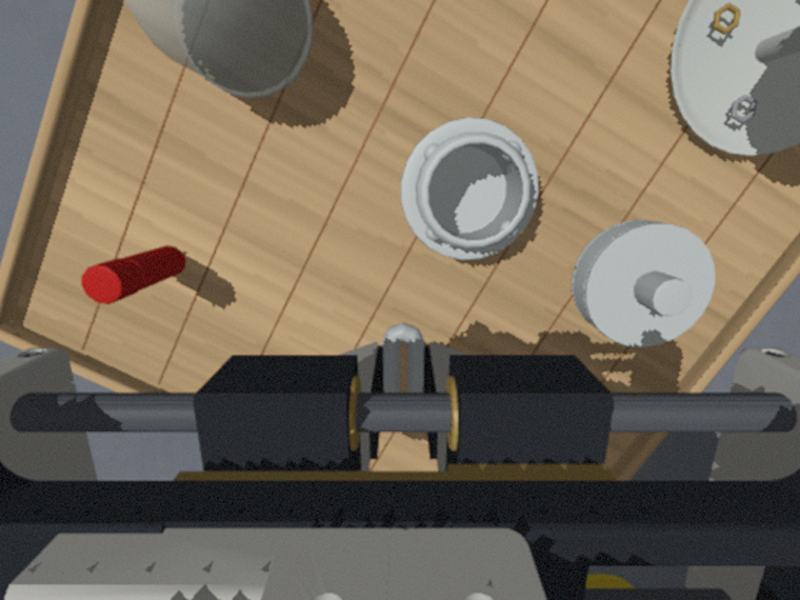

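Pin_a is held, at zoomed (404,355). The pot mouth centre is at zoomed (476,191), the shoulder outline at (470,189), and the lid knob top at (671,297).

```bash
python3 - <<'E'
from m import *; import pickle
c=pickle.load(open("w3.pkl","rb")); t=pickle.load(open("top0.pkl","rb")); s=pickle.load(open("side0.pkl","rb")); k=1/1.42857
print("rim",onz(c,476*k,191*k,.058),"shoulder",onz(c,470*k,189.5*k,.038),"knob",onz(c,671*k,297*k,.055))
for nm,u0,v0,u1,v1,z in (("sh",275,75,385,190,.038),("lid",400,150,505,245,.033)):
    hsv=cv2.cvtColor(c["image"][v0:v1,u0:u1],cv2.COLOR_RGB2HSV); m=((hsv[...,1]<45)&(hsv[...,2]>90)).astype(np.uint8)
    n,l,st,_=cv2.connectedComponentsWithStats(m); i=1+np.argmax(st[1:,4])
    v,u=np.nonzero(l==i); P=np.array([onz(c,a+u0,b+v0,z)[:2] for a,b in zip(u,v)]).astype(np.float32)*1000
    print(nm,cv2.minEnclosingCircle(P),P.min(0),P.max(0))
print("top: rim zoom(352,128), knob(578,125)", onz(t,170+352/4,170+128/4,.058),onz(t,170+578/4,170+125/4,.055))
E
```

```text
rim [ 0.59425975 -0.0117441   0.058     ] shoulder [ 0.59445158 -0.01166392  0.038     ] knob [ 0.59741596 -0.13570776  0.055     ]
sh ((593.0895385742188, -11.531733512878418), 38.292171478271484) [555.74146  -49.319084] [631.3223    26.542753]
lid ((597.3339233398438, -131.18528747558594), 43.5710334777832) [ 559.18634 -174.72081] [635.5893  -87.61524]
top: rim zoom(352,128), knob(578,125) [ 0.59113572 -0.0139439   0.058     ] [ 0.59459313 -0.13816076  0.055     ]
```

Emit:
{"name": "drive_tool", "arguments": {"steps": [[1,15,-1,0,0],[1,20,0,0,0],[1,20,0,0,0],[1,14,0,-10,0],[1,8,0,-15,0],[1,0,0,-15,0],[1,0,0,-10,0],[1,0,0,-6,0],[1,0,0,0,0],[1,0,0,0,0],[1,0,0,0,0],[0.6,0,0,0,0],[0.6,0,0,0,0],[0.6,0,0,0,0],[0.6,0,0,0,0],[0.6,0,0,0,0],[0.6,0,0,10,0],[0.6,-5,-5,25,0],[0.6,-20,-20,25,0],[0.6,-25,-25,0,0]]}}

```text
clock: 6.63
position: [0.5474, -0.0613, 0.129]
ee_rot: [3.041, 0.78, 0.011]
force: [1.5, -1.6, -0.8]
width: 0.399
gripper_force: 0.0
```

```bash
python3 look.py w4; python3 - <<'E'
from h import *
c=get_image("top"); s=get_image("side")
a=cv2.resize(c["image"][170:290,230:350],(400,400),interpolation=cv2.INTER_CUBIC); b=cv2.resize(s["image"][190:310,210:330],(400,400),interpolation=cv2.INTER_CUBIC)
cv2.imwrite("pics/c5.png",np.hstack([a,b])[...,::-1])
E
```

```text
[ 0.5398 -0.0687  0.1275] yaw closing -1.077 z [ 0.001 -0.002 -1.   ] F [-7.9 -5.4 -1.5] w 0.4 0.0 t 6.6833 [-0.43  0.46  0.63  1.93 -0.35  0.86 -0.7 ]
pin_a [186. 277.]
pin_b [296. 312.]
pot [246. 143.]
knob [386. 214.]
```

View pics/w4.png

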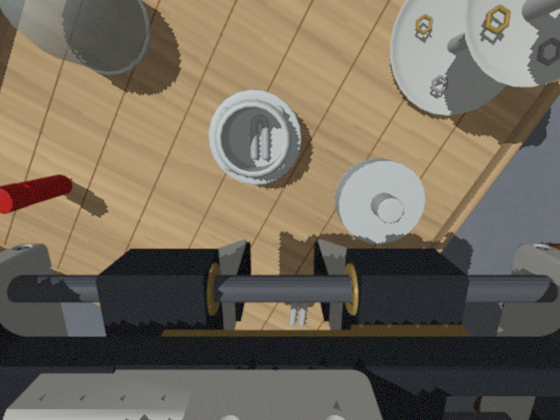

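The wrist view shows pin_a lying inside the pot at (262,145). Pin_b is at (299,316) between the fingers, and the lid is untouched. Going to pin_b.

Emit:
{"name": "drive_tool", "arguments": {"steps": [[0.3,-10,-8,5,-0.0113],[0.3,-15,-12,5,-0.03],[0.3,-20,-15,5,-0.03],[0.3,-20,-15,5,-0.03],[0.3,-15,-12,5,-0.0117],[0.3,-8,-8,0,0],[0.3,0,0,0,0],[0.3,0,0,0,0],[0.3,0,0,0,0],[0.3,0,0,0,0]]}}

```text
clock: 7.62
position: [0.4568, -0.1309, 0.1495]
ee_rot: [3.083, 0.605, -0.0]
force: [0.4, 0.2, -1.3]
width: 0.698
gripper_force: 0.0
```

```bash
python3 look.py w5; python3 - <<'E'
from m import *; import pickle
c=pickle.load(open("w5.pkl","rb")); u,v=proj(c,(.455,-.132,.0145)).astype(int)
print(u,v,pins(c,[(u-30,v-32,u+30,v+32)]))
E
```

```text
[ 0.4567 -0.131   0.1494] yaw closing -1.183 z [-0. -0. -1.] F [ 0.5  0.5 -1. ] w 0.696 0.0 t 7.6667 [-0.39  0.33  0.71  2.07 -0.28  0.84 -0.7 ]
pin_a [163. 176.]
pin_b [280. 203.]
pot [194. -10.]
knob [352.  58.]
281 202 [(array([ 456.4, -133. ]), array([39.1, 17.5]), 0.388, 480)]
```

Emit:
{"name": "drive_tool", "arguments": {"steps": [[0.3,-0.3,-1.5,-15,0],[0.3,0,0,-20,0],[0.3,0,0,-20,0],[0.3,0,0,-20,0],[0.3,0,0,-20,0],[0.3,0,0,-15,0],[0.3,0,0,-12,0],[0.3,0,0,-8,0],[0.4,0,0,-6,0],[0.6,0,0,-3,0],[0.6,0,0,0,0],[1,0,0,0,0],[1,0,0,0,0],[1,0,0,0,0],[1,0,0,0,0],[1,0,0,0,0],[1,0,0,0,0],[1,0,0,0,0],[1,0,0,0,0],[1,0,0,0,0]]}}

```text
clock: 9.33
position: [0.4558, -0.1333, 0.011]
ee_rot: [3.083, 0.602, 0.001]
force: [-1.4, 0.6, 5.9]
width: 0.181
gripper_force: 15.0
```

Emit:
{"name": "drive_tool", "arguments": {"steps": [[1,0,0,10,0],[1,0,0,25,0],[1,5,5,35,0],[1,17,15,35,0],[1,25,22,0,0],[1,25,22,0,0],[1,25,22,0,0],[1,22,20,0,0],[1,13,11,0,0],[1,5,4,-5,0],[1,0,0,-15,0],[1,0,0,-15,0],[1,0,0,-10,0],[1,0,0,-5,0],[1,0,0,0,0],[1,0,0,0,0],[1,0,0,0,0]]}}

```text
clock: 10.75
position: [0.5929, -0.0127, 0.0665]
ee_rot: [3.083, 0.601, 0.001]
force: [0.6, -0.4, -0.7]
width: 0.178
gripper_force: 15.0
```

Emit:
{"name": "drive_tool", "arguments": {"steps": [[1,0,0,-2.5,0],[1,0,0,0,0],[0.6,0,0,0,0],[0.6,0,0,0,0],[0.6,0,0,0,0],[0.6,0,0,0,0],[0.6,0,0,0,0],[0.6,0,0,15,0],[0.6,0,0,25,-0.03],[0.6,0,-10,20,-0.06],[0.6,0,-20,0,-0.06],[0.5,0,-25,0,-0.06],[0.5,1,-25,0,-0.06],[0.5,1,-20,0,-0.06],[0.5,1,-15,0,-0.056],[0.5,1,-9,0,0],[0.5,0,0,0,0],[0.5,0,0,0,0],[0.5,0,0,0,0],[0.5,0,0,0,0]]}}

```text
clock: 12.42
position: [0.5967, -0.1346, 0.123]
ee_rot: [-3.141, -0.004, 0.001]
force: [0.3, -0.2, 0.4]
width: 0.501
gripper_force: 0.0
```

```bash
python3 look.py w6; python3 - <<'E'
from h import *
w=cv2.imread("pics/w6.png")[...,::-1]
t=get_image("top"); cv2.imwrite("pics/c6.png",np.hstack([cv2.resize(w,(560,420)),cv2.resize(t["image"][165:285,230:290],(210,420),interpolation=cv2.INTER_CUBIC)])[...,::-1])
E
```

```text
[ 0.5968 -0.1348  0.123 ] yaw closing -1.569 z [-0.     0.001 -1.   ] F [ 0.6  0.2 -0.1] w 0.497 0.0 t 12.4667 [-0.35  0.6   0.75  1.77 -0.49  0.96 -0.98]
pin_a [168. 350.]
pin_b [278. 337.]
pot [124. 232.]
knob [281. 226.]
```

View pics/c6.png

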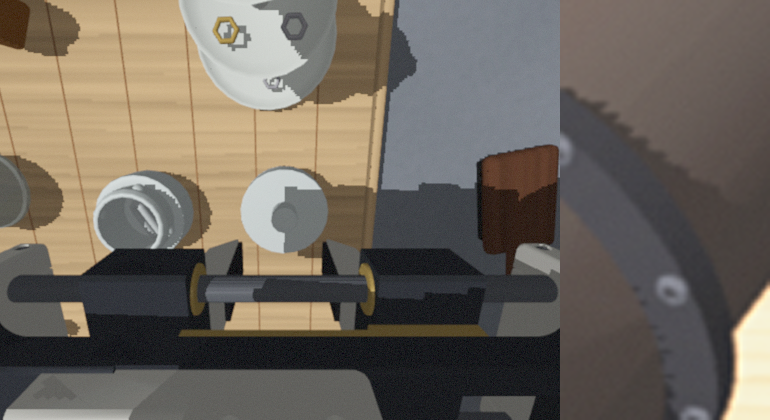

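The lid knob is at (285,217), in shadow. One pin shows leaning in the pot at (145,215). I want to confirm that both pins are in, so I'll check the side view as well.

```bash
python3 - <<'E'
from h import *; import pickle
c=pickle.load(open("w6.pkl","rb")); print("knob",onz(c,285,217,.055))
k=lambda im,a: cv2.resize(im,a,interpolation=cv2.INTER_CUBIC)
s=get_image("side")["image"]
cv2.imwrite("pics/c7.png",np.hstack([k(c["image"][160:260,85:205],(400,333)),k(s[190:290,190:310],(400,333))])[...,::-1])
E
```

```text
knob [ 0.60080278 -0.13780457  0.055     ]
```

View pics/c7.png

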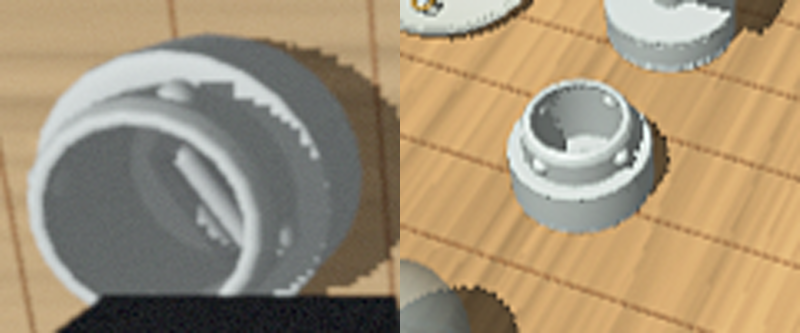

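Emit:
{"name": "drive_tool", "arguments": {"steps": [[0.5,-10,15,5,0],[0.5,-20,30,5,0],[0.5,-20,30,0,0],[0.5,-10,20,0,0],[0.5,0,5,0,0],[0.5,0,0,0,0],[0.5,0,0,0,0],[0.5,0,0,0,0]]}}

```text
clock: 13.23
position: [0.5373, -0.0376, 0.1335]
ee_rot: [3.141, -0.002, 0.002]
force: [-0.6, -0.4, 0.1]
width: 0.5
gripper_force: 0.0
```

```bash
python3 look.py w7; python3 - <<'E'
from h import *; import pickle
c=pickle.load(open("w7.pkl","rb")); u,v=proj(c,(.593,-.012,.05)).astype(int); print(u,v)
u0=max(u-60,0);v0=max(v-60,0); p=c["image"][v0:v0+120,u0:]; cv2.imwrite("pics/c8.png",cv2.resize(p,None,fx=min(4,800/p.shape[1]),fy=min(4,800/p.shape[1]),interpolation=cv2.INTER_CUBIC)[...,::-1]); print(u0,v0,p.shape)
E
```

```text
[ 0.5372 -0.0379  0.1334] yaw closing -1.573 z [ 0.001 -0.001 -1.   ] F [ 0.  -0.4  0.3] w 0.5 0.0 t 13.2833 [-0.6   0.48  0.8   1.94 -0.44  0.89 -1.15]
pin_a [257. 297.]
pin_b [371. 282.]
pot [244. 156.]
knob [405. 150.]
248 149
188 89 (120, 372, 3)
```

View pics/c8.png

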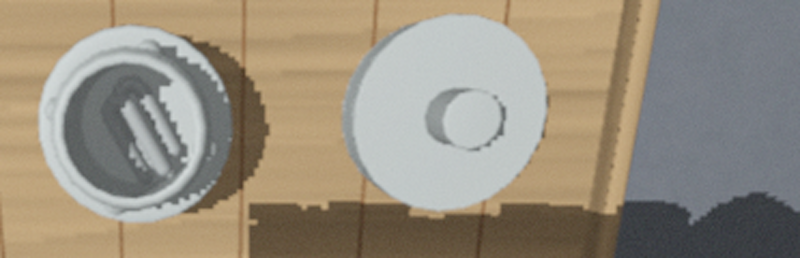

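The crop shows both pins stacked in the pot around (150,135), and the tray clear. Mouth centre is at crop (130,130), knob top at (474,120).

```bash
python3 - <<'E'
from h import *; import pickle
c=pickle.load(open("w7.pkl","rb")); k=372/800
print("mouth",onz(c,188+130*k,89+130*k,.058),"knob",onz(c,188+474*k,89+120*k,.055))
for nm,a,z in (("sh",(38,232,25,221),.038),("lid",(352,548,14,210),.033)): print(nm,onz(c,188+(a[0]+a[1])/2*k,89+(a[2]+a[3])/2*k,z))
E
```

```text
mouth [ 0.59401694 -0.01249635  0.058     ] knob [ 0.59726875 -0.13755367  0.055     ]
sh [ 0.59513351 -0.01232635  0.038     ]
lid [ 0.59898143 -0.13692273  0.033     ]
```

Emit:
{"name": "drive_tool", "arguments": {"steps": [[0.5,10,-15,0,0],[0.5,20,-32,0,0],[0.5,20,-32,0,0],[0.5,9,-15,0,0],[0.5,2,-5,-10,0],[0.5,0,0,-20,0],[0.5,0,0,-20,0],[0.5,0,0,-20,0],[0.5,0,0,-14,0],[0.5,0,0,-8,0],[0.5,0,0,-4,0],[0.5,0,0,0,0],[0.5,0,0,0,0],[1,0,0,0,0],[1,0,0,0,0],[1,0,0,0,0],[1,0,0,0,0],[1,0,0,0,0],[1,0,0,0,0],[1,0,0,0,0]], "grip_force": 40}}

```text
clock: 14.95
position: [0.5978, -0.1354, 0.0376]
ee_rot: [-3.142, 0.0, -0.001]
force: [-0.5, 0.6, 5.9]
width: 0.224
gripper_force: 40.0
```

Emit:
{"name": "drive_tool", "arguments": {"steps": [[1,0,0,8,0],[1,0,0,15,0],[1,0,0,25,0],[1,0,5,22,0],[1,-1,20,0,0],[1,-1,30,0,0],[1,-1,30,0,0],[1,-1,25,0,0],[1,0,14,0,0],[1,0,0,0,0],[1,0,0,0,0],[1,0,0,0,0],[1,0,0,0,0],[1,0,0,0,0]]}}

```text
clock: 16.12
position: [0.5936, -0.0131, 0.1074]
ee_rot: [3.141, -0.004, 0.0]
force: [-0.1, 0.1, -0.5]
width: 0.229
gripper_force: 40.0
```

```bash
python3 look.py w8; python3 - <<'E'
from h import *
s=get_image("side"); w=cv2.imread("pics/w8.png")[...,::-1]
k=lambda im,a: cv2.resize(im,a,interpolation=cv2.INTER_CUBIC)
cv2.imwrite("pics/c9.png",np.hstack([k(w[60:340,100:460],(450,350)),k(s["image"][170:310,180:320],(350,350))])[...,::-1])
import pickle; pickle.dump(s,open("s8.pkl","wb"))
E
```

```text
[ 0.5935 -0.0128  0.1073] yaw closing -1.573 z [ 0.    -0.001 -1.   ] F [-0.1  0.1 -0.9] w 0.223 39.99984920024872 t 16.1667 [-0.57  0.6   0.75  1.83 -0.51  0.91 -1.16]
pin_a [280. 359.]
pin_b [398. 344.]
pot [275. 236.]
knob [443. 229.]
```

View pics/c9.png

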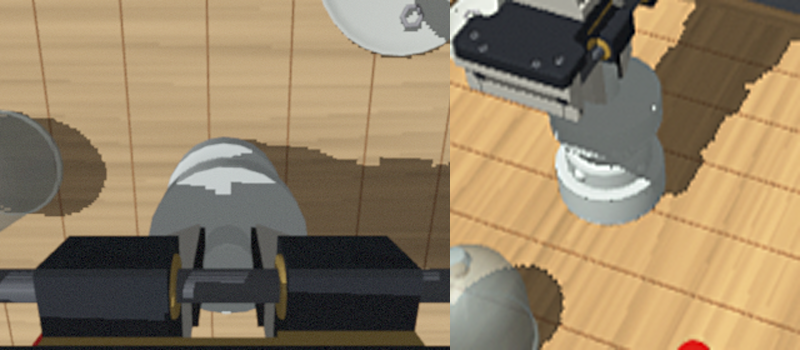

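The lid hangs level above the pot, with its lower edge about 20 mm over the rim. Lowering it onto the neck.

Emit:
{"name": "drive_tool", "arguments": {"steps": [[1,0.3,0.8,-6,0],[1,0,0,-6,0],[1,0,0,-5,0],[1,0,0,-4,0],[1,0,0,-3,0],[1,0,0,-2,0],[1,0,0,0,0],[1,0,0,0,0],[1,0,0,0,0]]}}

```text
clock: 16.97
position: [0.594, -0.0106, 0.0814]
ee_rot: [3.142, -0.001, 0.0]
force: [-0.3, 0.1, -0.6]
width: 0.225
gripper_force: 40.0
```

Emit:
{"name": "drive_tool", "arguments": {"steps": [[1,0,-0.5,-2,0],[1,0,0,-1.5,0],[1,0,0,-1.5,0],[1,0,0,-1,0],[1,0,0,-1,0],[1,0,0,0,0],[1,0,0,0,0]], "grip_force": 60}}

```text
clock: 17.55
position: [0.5937, -0.0111, 0.074]
ee_rot: [3.141, -0.001, -0.0]
force: [-0.2, 0.2, -2.1]
width: 0.217
gripper_force: 60.0
```

Emit:
{"name": "drive_tool", "arguments": {"steps": [[1,0,0,-1.5,0],[1,0,0,-1.5,0],[1,0,0,-1.5,0],[1,0,0,-1.5,0],[1,0,0,0,0],[1,0,0,0,0],[1,0,0,0,0]]}}

```text
clock: 18.13
position: [0.594, -0.011, 0.0683]
ee_rot: [-3.142, 0.0, -0.0]
force: [-0.0, -0.1, -1.3]
width: 0.222
gripper_force: 60.0
```

Emit:
{"name": "drive_tool", "arguments": {"steps": [[1,0,0,-1,0],[1,0,0,-1,0],[1,0,0,-0.5,0],[1,0,0,0,0],[1,0,0,0,0],[1,0,0,0,0]]}}

```text
clock: 18.63
position: [0.5941, -0.0111, 0.0675]
ee_rot: [-3.14, 0.001, -0.002]
force: [-6.2, 1.7, 20.2]
width: 0.22
gripper_force: 60.0
```

Emit:
{"name": "drive_tool", "arguments": {"steps": [[1,-0.3,0,-0.6,0],[1,0,0,0,0],[1,0,0,0,0],[1,0,0,0,0],[1,0,0,0,0],[1,0,0,0,0],[1,0,0,0,0],[1,0,0,0,0]]}}

```text
clock: 19.3
position: [0.5942, -0.011, 0.0675]
ee_rot: [-3.14, 0.001, -0.003]
force: [-8.0, 2.4, 26.3]
width: 0.23
gripper_force: 60.0
```

```bash
python3 - <<'E'
from h import *
s=observe(); print(s["clock"],s["position"],s["force"],s["ft_torque"],s["width"])
c=get_image("side"); im=c["image"]; import pickle
s0=pickle.load(open("side0.pkl","rb"))["image"].astype(int)
# bystanders unmoved: red/amber/cloche regions difference
for n,(u,v) in dict(balm=(278,322),perf=(128,246),cloche=(190,297)).items(): print(n,np.abs(im[v-22:v+22,u-15:u+15].astype(int)-s0[v-22:v+22,u-15:u+15]).mean())
# vertical profile of saturation below the lid: is neck gap visible? 
for h in (.0,.008,.03,.038,.042,.046,.05,.056,.062):
    d=np.array([.593,-.012])-c["xyz"][:2]; d/=np.linalg.norm(d); p=np.array([.593,-.012])-d*.0385
    u,v=proj(c,(*p,h)); print(h,round(u),round(v),im[int(round(v)),int(round(u))])
E
```

```text
19.3 [ 0.59416161 -0.01103148  0.06747043] [-8.01976507  2.38636874 26.31514998] [ 0.33761959  2.03567108 -0.01344247] 0.23018890116649332
balm 15.797727272727272
perf 9.742676767676768
cloche 17.902272727272727
0.0 246 262 [220 177 120]
0.008 246 260 [214 171 114]
0.03 245 252 [167 175 171]
0.038 245 249 [136 144 138]
0.042 244 247 [104 107 107]
0.046 244 246 [107 111 109]
0.05 244 244 [109 114 110]
0.056 244 242 [109 115 112]
0.062 243 240 [110 116 113]
```

```bash
python3 -c "
from cell import arm; print(arm.sign_off())"
```

```text
the job is handed in; nothing more can be done
None
```

I handed the job in: both pins are in the pot, and the lid sits home on the shoulder with the gripper still pressing it at about 26 N. The click is inferred from height and force readings, and I didn't re-measure the cloche, balm or perfume at the end, though I saw no sign of touching them.

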